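# Third hand: butt a rail to a leg against bench dogs

## Task

I am screwing a stool leg to its rail on the dog board. Plug the loose bench dog fully home in the empty square hole beside the blue dog that is already set in the far row and let go of it; then lay the thin rail flat on the board, its end against the middle of the thick leg and square to it, and push the leg back with it until the leg bears on both dogs. Finish while still holding the rail there, pressing steadily at about 12 N so that I can drive the screws, never jamming it hard, and leave the glue, the tin of screws and the tape measure where they are.

Things in the scene. Friction and masses are not known exactly. Their poses are not given: they have to be found in the camera images.
- dog_board: plywood dog board, 280 (its x) x 260 (its y) x 28 mm, fixed to the bench. Origin at the centre of its underside; +x points away from the robot (turned up to 0.2 rad). Four square through holes 22.5 mm wide, 2 mm chamfer, at board x = +/-90, y = +/-70 mm; x = +90 is the far row. The hole at (+90, -70) holds the set dog, the other three are empty
- dog_board_hole0 (a point): centre of the mouth, at the board's top face, of the hole to be filled: the far-row hole at board (+90, +70) mm; its axes are the board's axes
- set_dog: blue bench dog already set in the far-row hole at board (+90, -70) mm, fixed and bedded on the far wall of its hole; same shape as the loose dog, square to the board; head stands 28 mm above the board, near face at board x = +77 mm. Origin under the foot of its shank, 24 mm below the board's top
- dog: loose bench dog, 110 g, standing upright on the bench right of the board: aluminium square shank 20 x 20 x 24 mm (lowest 4 mm 16 x 16) under a blue square head 28 x 28 x 28 mm. Origin at the centre of the foot, z up, x and y normal to its faces; head from z = 24 to 52 mm. Home: the head's underside lies on the board, the origin 24 mm below the board's top
- leg: the thick timber leg, 50 (its x) x 220 (its y) x 45 mm high, 0.2 to 0.4 kg, lying loose on the board along the board's y, 13 to 46 mm short of the dogs. Origin at the centre of its underside, z up. When it bears on both dogs (the loose one, with 1.25 mm play all round, slips back against the far wall of its hole) its centre is at board x = 52 mm
- rail: the thinner timber rail, 44 (its x) x 160 (its y) x 30 mm high, 0.09 to 0.17 kg, lying loose on the bench to the right of the board, long side pointing roughly away from the robot. Origin at the centre of its underside, z up. Either end may be butted to the leg
- screw_tin: small round yellow open tin of screws, 73 mm wide, 49 mm high, standing left of the board; origin at the centre of its underside; leave alone
- glue: yellow glue bottle with red nozzle, 42 x 60 x 190 mm, standing left of the board; origin at the centre of its underside; leave alone
- tape_measure: yellow and black tape measure, 34 x 97 x 68 mm high, standing on the bench at the far right of the rail; origin at the centre of its underside; leave alone
- toolbox: grey toolbox with orange lid panels, part of the furniture, fixed, 200 x 400 x 185 mm high plus a handle up to about 220 mm; stands right of and beyond the board and the loose dog. Origin at the centre of its underside: keep the arm clear of it
Things that resemble listed ones, but are neither listed nor needed, are in the scene too. What is shaped like the dog but brown, orange or purple is not meant.

How it is judged:
By the outcome, as a careful person would: the job done as asked, in the order asked, and still so for the second after the job is handed in, while the arm keeps its last pose, push and grip.
It also fails if it takes over 72 s, if anything falls off the work surface, if the arm or the gripper's body presses on something with over 40 N, if the wrist force passes 120 N, or if a joint passes its speed limit or range.

## Robot

A 7-joint arm with a two-finger parallel gripper is mounted at the origin on a cart in front of the work surface, level with it; the furniture and walls round the work are solid. World frame = base frame: x ahead of the robot, y to its left, z up, the work surface at z = 0. Lengths are in m, angles in rad, forces in N, time in s.
With the tool pointing down it reaches from about 0.4 to 0.85 m from the base axis. Payload 4.5 kg.
Tool frame: the origin (TCP) lies on the centre line of the jaws, within the pads' length; the fingertips stand tips_ahead ahead of it and the grasp point (between the pads) lies 2 mm behind it (tips_ahead is the distance from the TCP to the fingertips, in m); y points along the fingers, z is the direction in which the jaws open and shut, and the axes are right-handed (so a half turn about y gives the same grasp; the last joint's range is limited). The gripper opens to 85 mm and grips with 20 to 120 N. Pads are 22 mm wide; open, the fingers measure 114 mm over their backs; the gripper's body (76 mm by 85 mm) begins 54 mm behind the grasp point. The pads swing forward as they close: fully open they stand 13 mm farther back than shut.
Start: joints at [1.157, 0.689, -0.195, 1.565, 0.157, 0.902, -0.215], TCP at [0.271, -0.563, 0.215] pointing down, gripper open.
Joint ranges: [-3.01, 3.01], [-0.46, 2.08], [-1.47, 1.51], [0.13, 2.56], [-1, 4.14], [0.04, 2.09], [-2.66, 2.66]. Speed limits (rad/s): [2.57, 2.57, 3.14, 3.14, 3.14, 3.14, 3.14].

## Interface

Orientations are given as a unit quaternion [x, y, z, w].
In Python, from plant import sense, capture, camera_info, finish_job, tips_ahead gives the robot as it stands. The module is installed in compiled form; this text tells all that it offers.
- The arm moves only by the tool drive_tool, never from a script. Its argument "targets" is a list that holds one entry, the list of rows, each a list of 7 numbers: the shift along the tool's x, y, z in m, then the turn, a rotation vector about the tool's x, y, z in degrees, then the closure, from 0 (fully open) to 1 (shut). A call has 1 to 8 rows; each row is the pose to reach, as a shift and turn from the pose commanded when the call began, along the tool's axes at that moment; what a row does not reach only later rows make up. A row lasts 1/12 s, in which the tool goes at most 41.7 mm and 7.16 degrees, less where a joint would pass 70% of its speed; a pose out of reach is approached as far as the arm can. A call with a gripper value outside its range is refused whole. The fingers move at their own pace and stop on an object; "squeeze" is the grip in N (left out, the last holds). Time passes only in rows, so rows that repeat a pose let the fingers close. It gives the time, the measured TCP pose, the force and the opening at its end, in the units of the state.
- sense(): the state, without advancing time (a new reading comes with each control period).
- capture(name): name is "scene" or "top"; returns the picture (480x640x3 uint8, blue, green, red); there is no depth.
- camera_info(name): a dict with "fov_y" (degrees; the focal length in pixels is half the picture's height over the tangent of half this angle, whatever the lens; pixels are square), "cx", "cy" (the principal point, pixels), "R" (3x3) and "t" (3): a world point X has camera coordinates R X + t. Camera axes: x right, y down, z forward; pixel columns grow to the right and rows downward; lengths in m; the calibration is good to about 2 mm. A picture is of the moment at which its call begins. camera_info takes no time and is no camera call.
- finish_job(): hands the job in, once; it reports no verdict.
The state is a dict: "time_s": time; "joint_pos": joint angles; "joint_velocities": joint speeds; "effort": joint torques, N m; "position": TCP position; "ee_rot": TCP orientation; "contact_force": force on the tool from outside, world axes, zero at the start; "ft_torque": the same for the moment, N m; "finger_gap": finger opening in m.
Only numpy, scipy, OpenCV 4.12 (cv2) and the standard library are available. Lean on these libraries where they do the work, as an engineer would, in place of code of your own. Each camera call takes 0.05 s, during which the arm holds its last target. There are 200 camera calls.

## Working session

There is one attempt and no reset: what is moved stays moved. The work goes in short steps, Python scripts to look and compute and a tool call to move; the robot and the scene stay as the last step left them, time stands still between calls to the robot, and variables do not carry over. Pictures are saved under pics/ and viewed, about 8 in all and at most 12, crops included, and the job is handed in when it is done.

Besides the shell and the picture viewer there is one more tool, called after "Emit:" as name(argument=value, ...) on one line, values as JSON. drive_tool: Moves the arm, as the interface text tells. Its arguments: {"type":"object","properties":{"targets":{"type":"array","items":{"type":"array","items":{"type":"array","items":{"type":"number"}}}},"squeeze":{"type":"number"}},"required":["targets"]}

```bash
mkdir -p pics; python3 - <<'E'
from plant import *
import cv2,numpy as np
s=sense(); print(s, tips_ahead)
for n in("scene","top"):
    cv2.imwrite(f"pics/{n}0.png",capture(n)); print(n,camera_info(n))
E
```

```text
{'time_s': 0.0, 'joint_pos': array([ 1.15682278,  0.69002209, -0.19454885,  1.56633674,  0.15728204,
        0.90248737, -0.21510657]), 'joint_velocities': array([ 0.00161585, -0.00033577, -0.00179021, -0.00018978, -0.00065253,
       -0.0005999 ,  0.00093994]), 'effort': array([ 1.05021647e-05, -5.39621937e+01, -1.26616348e+00, -1.58547574e+01,
        9.19713319e-03,  9.63688100e-03, -2.27758557e-05]), 'position': array([ 0.27028164, -0.56278427,  0.21366312]), 'ee_rot': array([-0.15720267,  0.69008483, -0.68881745,  0.15684629]), 'contact_force': array([-0.34858132, -0.30096374,  0.03846983]), 'ft_torque': array([-0.01689921, -0.05014043,  0.01651553]), 'finger_gap': 0.08500559037593383} 0.017
scene {'fov_y': 47.80676715768016, 'cx': 322.21722634693987, 'cy': 239.20077953653714, 'R': array([[-0.89641621, -0.44317157,  0.0060781 ],
       [-0.34618501,  0.69154367, -0.63397421],
       [ 0.27675607, -0.5704089 , -0.77333031]]), 't': array([0.48417406, 0.2240671 , 1.36194799])}
top {'fov_y': 49.201621680561765, 'cx': 318.2810522755784, 'cy': 247.17362730733242, 'R': array([[-0.0193975 , -0.99980895, -0.00241049],
       [-0.98281552,  0.01951035, -0.18355652],
       [ 0.18356848, -0.00119147, -0.9830062 ]]), 't': array([0.01782803, 0.57504181, 1.21018441])}
```

View pics/scene0.png

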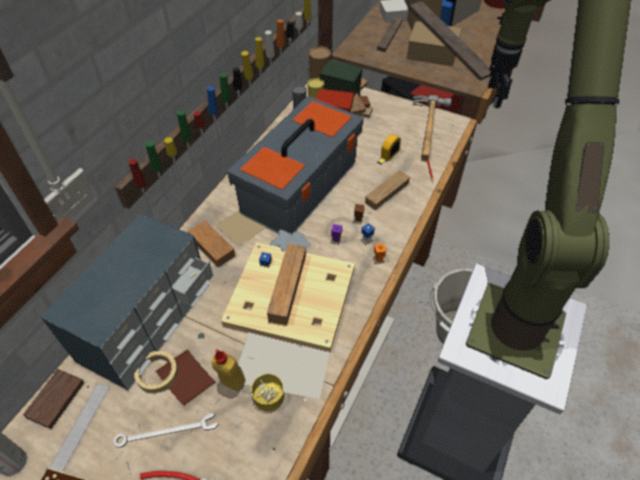

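View pics/top0.png

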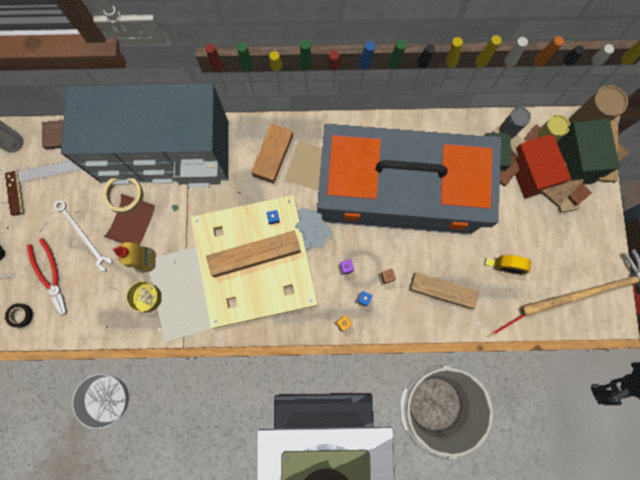

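The top view shows the board at (253,262), with the set dog at (273,216) and the target hole at (218,231). The other holes are at (232,302) and (289,290). The leg is at (254,254), the loose blue dog at (365,298) and the rail at (444,291).

```bash
cat > h.py <<'E'
import cv2,numpy as np
from plant import *
def cam(n):
    c=camera_info(n); f=240/np.tan(np.radians(c["fov_y"]/2))
    return np.array(c["R"]),np.array(c["t"]),f,c["cx"],c["cy"]
def ray(n,p):
    R,t,f,cx,cy=cam(n); return -R.T@t, R.T@np.array([(p[0]-cx)/f,(p[1]-cy)/f,1])
def onz(n,p,z):
    C,d=ray(n,p); return C+d*(z-C[2])/d[2]
def proj(n,X):
    R,t,f,cx,cy=cam(n); q=R@np.asarray(X,float)+t; return np.array([f*q[0]/q[2]+cx,f*q[1]/q[2]+cy])
def two(p,q):  # top pixel, scene pixel -> point, gap
    A,a=ray("top",p);B,b=ray("scene",q)
    s=np.linalg.lstsq(np.c_[a,-b],B-A,rcond=None)[0]; return (A+a*s[0]+B+b*s[1])/2,np.linalg.norm(A+a*s[0]-B-b*s[1])
def blobs(m,lo=8,hi=1e9):
    n,l,st,c=cv2.connectedComponentsWithStats(m.astype(np.uint8)); return [(c[i],st[i]) for i in range(1,n) if lo<=st[i][4]<=hi]
E
python3 - <<'E'
from h import *
for n in("top","scene"):
    im=cv2.imread(f"pics/{n}0.png"); h=cv2.cvtColor(im,cv2.COLOR_BGR2HSV)
    m=(h[...,0]>100)&(h[...,0]<122)&(h[...,1]>130)&(h[...,2]>40)
    print(n,"blue",[(c.round(1),s[4]) for c,s in blobs(m)])
    if n=="top":
        g=cv2.cvtColor(im,cv2.COLOR_BGR2GRAY)
        for p in((218,231),(232,302),(289,290)):
            w=g[p[1]-12:p[1]+13,p[0]-12:p[0]+13].astype(float); print(p,"hole px darkest region"); 
            b=[(c-12+p,s[4]) for c,s in blobs(w<150,15)];print(b)
        for p in((254,254),(444,291),(253,290),(385,320)): print(p,h[p[1],p[0]],end=' ')
im=cv2.imread("pics/top0.png"); a=cv2.resize(im[185:335,185:385],None,fx=4,fy=4,interpolation=cv2.INTER_CUBIC);cv2.imwrite("pics/c1.png",a)
im=cv2.imread("pics/scene0.png"); a=cv2.resize(im[160:350,215:415],None,fx=3,fy=3,interpolation=cv2.INTER_CUBIC);cv2.imwrite("pics/c2.png",a)
E
```

```text
top blue [(array([366.6,  55. ]), np.int32(242)), (array([272.6, 216.8]), np.int32(88)), (array([364.2, 298.2]), np.int32(100))]
(218, 231) hole px darkest region
[(array([216.68421053, 229.52631579]), np.int32(38))]
(232, 302) hole px darkest region
[(array([229.56666667, 300.4       ]), np.int32(30))]
(289, 290) hole px darkest region
[(array([288.30555556, 287.11111111]), np.int32(36))]
(254, 254) [ 15 131 183] (444, 291) [ 16 107 179] (253, 290) [ 24  81 230] (385, 320) [ 18  54 206] scene blue [(array([446.5,  10.8]), np.int32(220)), (array([211.8, 100.9]), np.int32(187)), (array([367.6, 230.6]), np.int32(87)), (array([264.8, 259.2]), np.int32(80))]
```

View pics/c1.png

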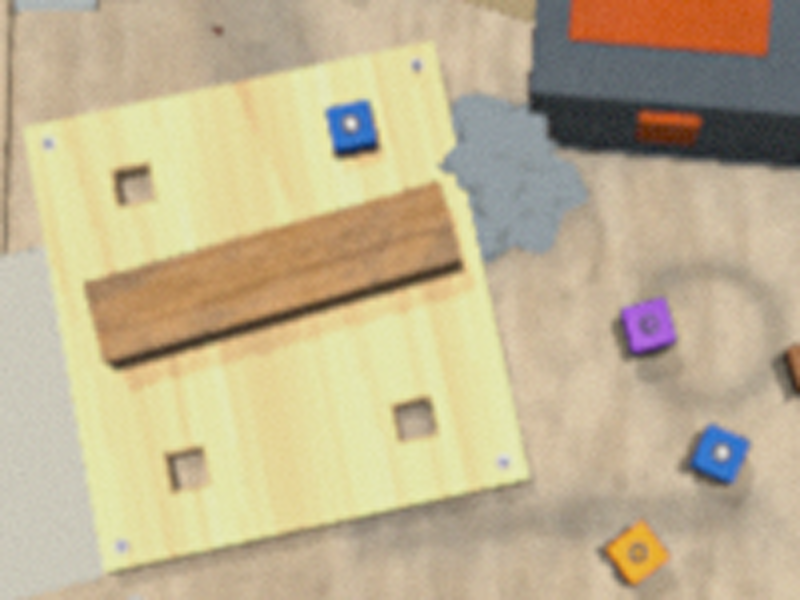

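View pics/c2.png

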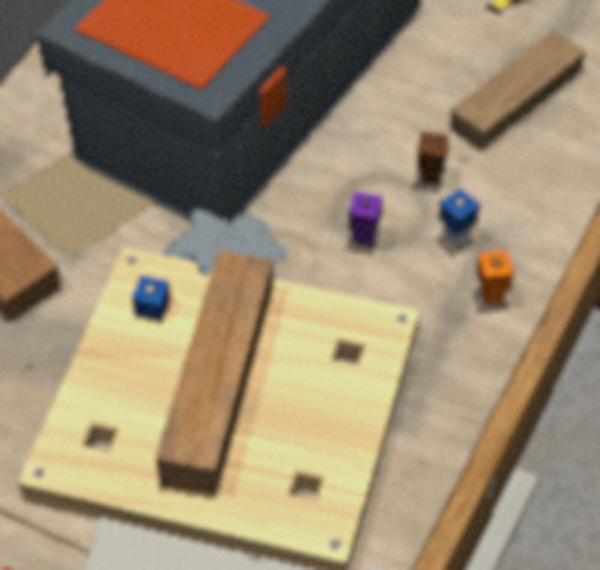

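The crops show the board corners, corner pins and holes clearly, with crop pixels mapping to full-image pixels at scales 4 and 3. The loose dog's white dot is at c1 (722,454), and the set dog's is at (350,125).

```bash
cat >> h.py <<'E'
def T(p): return ((p[0]+.5)/4-.5+185,(p[1]+.5)/4-.5+185)
def S(p): return ((p[0]+.5)/3-.5+215,(p[1]+.5)/3-.5+160)
def fit2(A,B): # B = R A + t, 2D
    A=np.array(A,float);B=np.array(B,float);a=A.mean(0);b=B.mean(0)
    H=(A-a).T@(B-b); th=np.arctan2(H[0,1]-H[1,0],H[0,0]+H[1,1]); R=np.array([[np.cos(th),-np.sin(th)],[np.sin(th),np.cos(th)]])
    t=b-R@a; return th,R,t,(B-(A@R.T+t))
E
python3 - <<'E'
from h import *
np.set_printoptions(precision=4,suppress=True)
# board model order: FL, FR, NR, NL
C=[(.14,.13),(.14,-.13),(-.14,-.13),(-.14,.13)]
tc=[(25,128),(433,41),(527,478),(108,572)]; tp=[(48,143),(417,65),(503,462),(121,546)]
sc=[(22,483),(125,248),(418,313),(350,560)]; sp=[(39,472),(131,261),(402,318),(335,545)]
for f,n,c,p in((T,"top",tc,tp),(S,"scene",sc,sp)):
    W=[onz(n,f(q),.028)[:2] for q in c]; th,R,t,r=fit2(C,W); print(n,"corner fit",th,t,"res mm",(r*1e3).round(1).tolist())
    P=[onz(n,f(q),.028)[:2] for q in p]; P=np.array(P); print(" pins sides",np.linalg.norm(P-np.roll(P,-1,0),axis=1),"ctr",P.mean(0), "ang",np.arctan2(*(P[0]+P[1]-P[2]-P[3])[::-1]))
    for nm,q in (("setdog",(350,125) if n=="top" else (152,288)),):
        X=onz(n,f(q),.056)[:2]; print(" setdog board",R.T@(X-t), "expected .091,-.07")
    X=onz(n,f((722,454) if n=="top" else (459,197)),.052); print(" loose dog",X)
print(two(T((722,454)),S((459,197))),two(T((350,125)),S((152,288))))
# colour segmentation: loose dog orientation, leg, rail
im=cv2.imread("pics/top0.png"); h=cv2.cvtColor(im,cv2.COLOR_BGR2HSV); U=cv2.resize(h,None,fx=4,fy=4,interpolation=cv2.INTER_CUBIC)
def rect(n,m,z,off):
    cs=cv2.findContours(m.astype(np.uint8),cv2.RETR_EXTERNAL,cv2.CHAIN_APPROX_NONE)[0];c=max(cs,key=cv2.contourArea)
    b=cv2.boxPoints(cv2.minAreaRect(c)); W=np.array([onz(n,((q[0]+.5)/4-.5+off[0],(q[1]+.5)/4-.5+off[1]),z)[:2] for q in b])
    e=np.roll(W,-1,0)-W; print("ctr",W.mean(0),"sides",np.linalg.norm(e,axis=1),"ang",np.degrees(np.arctan2(e[:,1],e[:,0])))
blue=(U[...,0]>100)&(U[...,0]<122)&(U[...,1]>110)&(U[...,2]>60)
def sub(m,x0,x1,y0,y1): return m[y0*4:y1*4,x0*4:x1*4]
rect("top",sub(blue,350,380,285,312),.052,(350,285)); rect("top",sub(blue,260,286,204,230),.056,(260,204))
wood=(U[...,1]>95)&(U[...,2]<215)&(U[...,2]>100)&(U[...,0]<22)
rect("top",sub(wood,200,305,225,285),.073,(200,225)); rect("top",sub(wood,400,490,262,320),.030,(400,262))
m=np.zeros(U.shape[:2],np.uint8); m[wood]=255; m[blue]=128
cv2.imwrite("pics/m.png",cv2.resize(m[800:1300,750:2000],None,fx=.6,fy=.6))
E
```

```text
top corner fit 0.19882832005289144 [0.552  0.1672] res mm [[0.0, -0.3], [-0.3, 0.2], [0.0, 1.7], [0.3, -1.6]]
 pins sides [0.2341 0.2538 0.2343 0.254 ] ctr [0.552  0.1678] ang 0.19657497889625683
 setdog board [ 0.0906 -0.0691] expected .091,-.07
 loose dog [ 0.4505 -0.102   0.052 ]
scene corner fit 0.20125801475969585 [0.5472 0.1682] res mm [[-0.9, -1.6], [-1.1, 0.4], [1.0, 3.7], [0.9, -2.6]]
 pins sides [0.2315 0.2543 0.2348 0.2538] ctr [0.5491 0.1683] ang 0.19906502782711102
 setdog board [ 0.0913 -0.0717] expected .091,-.07
 loose dog [ 0.4518 -0.106   0.052 ]
(array([ 0.4502, -0.1015,  0.0574]), np.float64(0.0001861461517817607)) (array([0.6525, 0.1167, 0.0566]), np.float64(0.003545927821564216))
ctr [ 0.4504 -0.1003] sides [0.0278 0.0268 0.0278 0.0267] ang [ -25.4261 -114.9351  154.3687   65.1625]
ctr [0.653  0.1163] sides [0.0248 0.0279 0.0247 0.0279] ang [ -78.6513 -168.5653  101.3019   11.6345]
ctr [0.559  0.1607] sides [0.2218 0.06   0.2199 0.0595] ang [ -75.1228 -165.3938  104.7447   16.4066]
ctr [ 0.468 -0.296] sides [0.044  0.1609 0.0438 0.16  ] ang [ -19.7207 -108.4316  159.0282   71.681 ]
```

View pics/m.png

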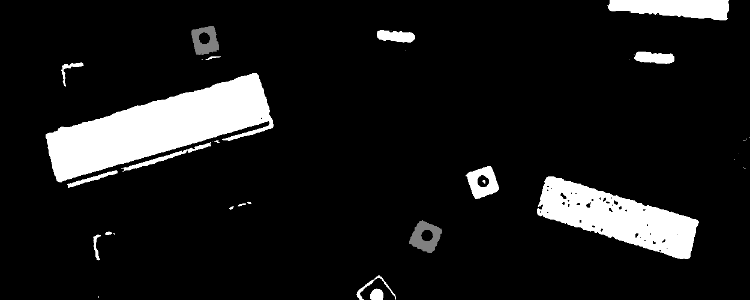

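Measurements agree with the given sizes: set dog within 1 mm of its place, rail 44×160 and dog 27. Board centre is (.5515,.1677) with yaw .198. Next, a move helper.

```bash
cat >> h.py <<'E'
from scipy.spatial.transform import Rotation as Ro
def go(pos,a): # world TCP target, jaw axis yaw deg -> tool shift mm, rotvec deg from measured pose
    s=sense(); R=Ro.from_quat(s["ee_rot"]); z=R.as_matrix()[:,2]
    print("t",round(s["time_s"],2),"pos",s["position"].round(4),"jaw yaw",np.degrees(np.arctan2(z[1],z[0])).round(2),"F",s["contact_force"].round(1),"gap",round(s["finger_gap"],4),"q",s["joint_pos"].round(2))
    if pos is None: return
    a=np.radians(a); M=np.array([[np.sin(a),0,np.cos(a)],[-np.cos(a),0,np.sin(a)],[0,-1,0]])
    print("shift mm",(R.inv().apply(np.array(pos)-s["position"])*1e3).round(1),"rot deg",np.degrees((R.inv()*Ro.from_matrix(M)).as_rotvec()).round(2))
TH=.198; B=np.array([.5515,.1677])
def bw(x,y): c,s=np.cos(TH),np.sin(TH); return B+np.array([c*x-s*y,s*x+c*y])
E
python3 -c "
from h import *
go((.4505,-.1012,.13),64.8); go((.4505,-.1012,.13),64.8-180)"
```

```text
t 0.1 pos [ 0.2703 -0.5628  0.2138] jaw yaw -64.34 F [ 0.3  0.1 -0.2] gap 0.0853 q [ 1.16  0.69 -0.19  1.57  0.16  0.9  -0.22]
shift mm [-362.3   84.3 -338. ] rot deg [ 6.0000e-02 -1.2914e+02 -1.0000e-01]
t 0.1 pos [ 0.2703 -0.5628  0.2138] jaw yaw -64.34 F [ 0.3  0.1 -0.2] gap 0.0853 q [ 1.16  0.69 -0.19  1.57  0.16  0.9  -0.22]
shift mm [-362.3   84.3 -338. ] rot deg [8.000e-02 5.086e+01 5.000e-02]
```

Emit:
drive_tool(targets=[[[-0.362,0.084,-0.338,0,50.86,0,0.3],[-0.362,0.084,-0.338,0,50.86,0,0.3],[-0.362,0.084,-0.338,0,50.86,0,0.3],[-0.362,0.084,-0.338,0,50.86,0,0.3],[-0.362,0.084,-0.338,0,50.86,0,0.3],[-0.362,0.084,-0.338,0,50.86,0,0.3],[-0.362,0.084,-0.338,0,50.86,0,0.3],[-0.362,0.084,-0.338,0,50.86,0,0.3]]])

```text
time_s: 0.77
position: [0.3903, -0.2554, 0.1584]
ee_rot: [-0.156, -0.689, 0.69, 0.156]
contact_force: [1.6, 0.3, 0.2]
finger_gap: 0.0599
```

```bash
python3 -c "
from h import *
go((.4505,-.1012,.13),64.8-180)"
```

```text
t 0.77 pos [ 0.3903 -0.2554  0.1584] jaw yaw -115.53 F [1.6 0.3 0.2] gap 0.0599 q [ 0.41  0.59  0.11  2.1  -0.13  0.46 -1.4 ]
shift mm [  12.1   28.3 -165.1] rot deg [-0.03 -0.33  0.01]
```

Emit:
drive_tool(targets=[[[0.012,0.028,-0.165,0,-0.3,0,0.3],[0.012,0.028,-0.165,0,-0.3,0,0.3],[0.012,0.028,-0.165,0,-0.3,0,0.3],[0.012,0.028,-0.165,0,-0.3,0,0.3],[0.012,0.028,-0.165,0,-0.3,0,0.3],[0.012,0.028,-0.165,0,-0.3,0,0.3],[0.012,0.028,-0.165,0,-0.3,0,0.3]]])

```text
time_s: 1.35
position: [0.4491, -0.1031, 0.1306]
ee_rot: [-0.152, -0.69, 0.691, 0.152]
contact_force: [-0.7, -0.7, -0.3]
finger_gap: 0.0599
```

```bash
python3 -c "
from h import *
go((.4505,-.1012,.036),64.8-180)"
```

```text
t 1.35 pos [ 0.4491 -0.1031  0.1306] jaw yaw -114.87 F [-0.7 -0.7 -0.3] gap 0.0599 q [ 0.04  0.64  0.13  2.14 -0.21  0.38 -1.66]
shift mm [-0.5 94.6 -2.4] rot deg [-0.05  0.33  0.02]
```

Emit:
drive_tool(targets=[[[-0.0005,0.04,-0.0024,0,0.3,0,0.3],[-0.0005,0.075,-0.0024,0,0.3,0,0.3],[-0.0005,0.0855,-0.0024,0,0.3,0,0.3],[-0.0005,0.0855,-0.0024,0,0.3,0,0.3],[-0.0005,0.0855,-0.0024,0,0.3,0,1],[-0.0005,0.0855,-0.0024,0,0.3,0,1],[-0.0005,0.0855,-0.0024,0,0.3,0,1],[-0.0005,0.0855,-0.0024,0,0.3,0,1]]], squeeze=50)

```text
time_s: 2.02
position: [0.4517, -0.1014, 0.0464]
ee_rot: [-0.155, -0.69, 0.69, 0.154]
contact_force: [-0.2, 0.7, 0.0]
finger_gap: 0.0114
```

```bash
python3 -c "
from h import *
go((.4505,-.1012,.14),64.8-180)"
```

```text
t 2.02 pos [ 0.4517 -0.1014  0.0464] jaw yaw -115.24 F [-0.2  0.7  0. ] gap 0.0114 q [ 0.09  0.81  0.05  2.18 -0.25  0.15 -1.64]
shift mm [  0.9 -93.6   0.3] rot deg [ 0.02 -0.04 -0.14]
```

```bash
python3 - <<'E'
from h import *
a=capture("top");b=capture("scene")
print(sense()["finger_gap"])
cv2.imwrite("pics/d.png",np.hstack([cv2.resize(a[240:350,310:420],(390,390)),cv2.resize(b[180:290,310:420],(390,390))]))
E
```

```text
0.00016419837421083677
```

View pics/d.png

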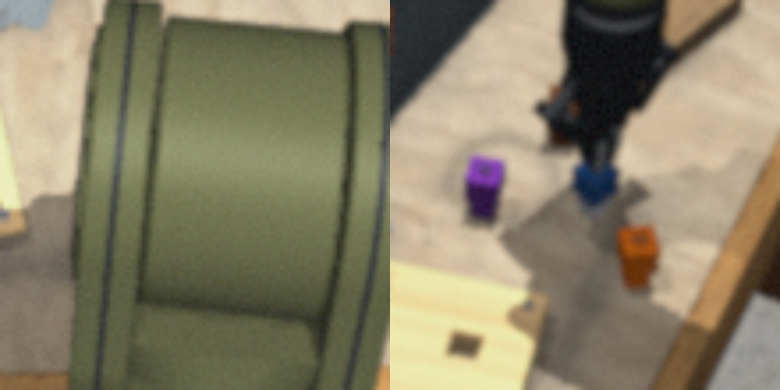

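```bash
python3 - <<'E'
from h import *
for z in(.0,.024,.029,.046,.052,.06):
    p=proj("scene",(.4517,-.1014,z)); print(z,p.round(1),"crop",((p-[310,180])*390/110+[390,0]).round(0))
b=capture("scene"); h=cv2.cvtColor(b,cv2.COLOR_BGR2HSV)
m=(h[...,0]>100)&(h[...,0]<122)&(h[...,1]>130)&(h[...,2]>40)
print([(c.round(1),s) for c,s in blobs(m) if c[1]>200]); print(sense()["position"],sense()["finger_gap"])
E
```

```text
0.0 [365.8 238.3] crop [588. 207.]
0.024 [366.3 232.9] crop [590. 188.]
0.029 [366.5 231.8] crop [590. 184.]
0.046 [366.9 227.9] crop [592. 170.]
0.052 [367.  226.5] crop [592. 165.]
0.06 [367.2 224.6] crop [593. 158.]
[(array([367.3, 231.1]), array([363, 225,  10,  12,  78], dtype=int32)), (array([264.8, 259.2]), array([260, 253,  10,  12,  80], dtype=int32))]
[ 0.45137359 -0.10093734  0.04592897] 2.6900670037558894e-05
```

Emit:
drive_tool(targets=[[[0,-0.04,0,0,0,0,1],[0,-0.04,0,0,0,0,1],[0,-0.04,0,0,0,0,1]]])

```text
time_s: 2.42
position: [0.4521, -0.1011, 0.0866]
ee_rot: [-0.156, -0.69, 0.69, 0.153]
contact_force: [0.6, 0.6, -0.5]
finger_gap: 0.0001
```

```bash
python3 - <<'E'
from h import *
b=capture("scene");a=capture("top"); s=sense(); print(s["position"],s["finger_gap"],s["contact_force"])
p=s["position"]
for z in (-.017,0,.02,.04): print(z,((proj("scene",p+[0,0,z])-[310,160])*6).round())
cv2.imwrite("pics/e.png",cv2.resize(b[160:260,310:430],(720,600),interpolation=cv2.INTER_CUBIC))
E
```

```text
[ 0.45107158 -0.10068028  0.08546145] 0.00020544072535093536 [-0.06658045 -0.16037623 -0.50533428]
-0.017 [345. 377.]
0 [348. 352.]
0.02 [351. 323.]
0.04 [354. 293.]
```

View pics/e.png

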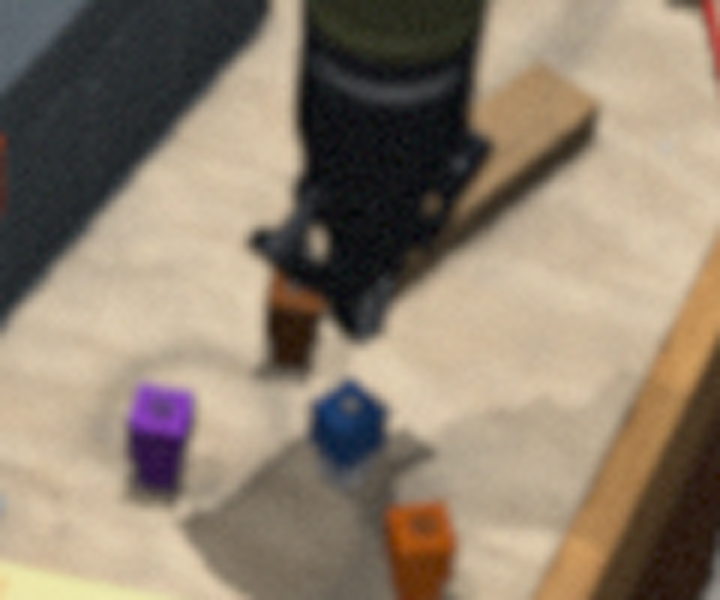

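```bash
python3 - <<'E'
from h import *
P=np.array([.2703,-.5628,.2138]); a=np.radians(-64.34); j=np.array([np.cos(a),np.sin(a),0])
for n,c in(("scene",(470,20,60,100)),("top",(580,350,60,60))):
    print(n,"tcp",proj(n,P).round(1),"tipsL/R",[proj(n,P+s*.05*j-[0,0,.005]).round(1) for s in(1,-1)],"body",proj(n,P+[0,0,.056]).round(1))
A=cv2.imread("pics/scene0.png");B=cv2.imread("pics/top0.png")
A=A[20:120,450:550].copy();B=B[340:440,540:640].copy()
A=cv2.resize(A,(400,400),interpolation=cv2.INTER_CUBIC);B=cv2.resize(B,(400,400),interpolation=cv2.INTER_CUBIC)
for I,n,o in((A,"scene",(450,20)),(B,"top",(540,340))):
    for X,col in((P,(0,0,255)),(P+.05*j,(0,255,0)),(P-.05*j,(0,255,0)),(P+[0,0,.056],(255,0,255))):
        q=((proj(n,X)-o)*4).astype(int); cv2.circle(I,tuple(int(v) for v in q),3,col,1)
I=np.hstack([A,B]); cv2.imwrite("pics/f.png",cv2.convertScaleAbs(I,alpha=1.6,beta=25))
E
```

```text
scene tcp [489.7 105.1] tipsL/R [array([486.2,  96.3]), array([492.5, 117.2])] body [494.5  89. ]
top tcp [605.1 376.5] tipsL/R [array([624.8, 364.9]), array([582.6, 387.9])] body [620.9 378.3]
```

View pics/f.png

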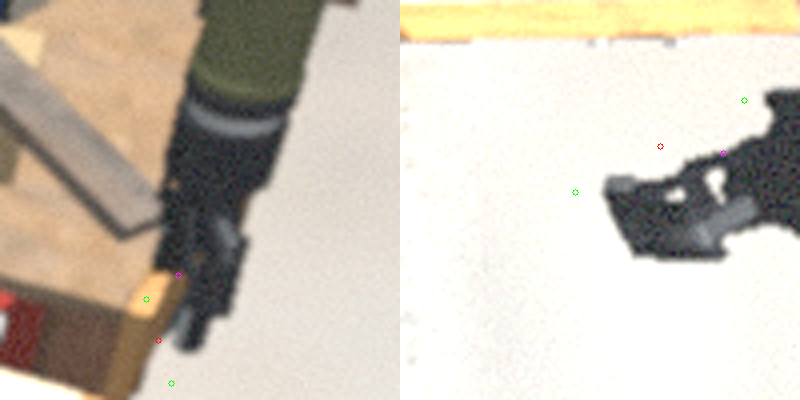

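```bash
python3 - <<'E'
from h import *
for X in((0,0,0),(0,0,.2),(0,0,-.05)): print(X,[proj(n,X).round(1) for n in("scene","top")])
# actual gripper silhouette points at start, top crop/4+(540,340), scene crop/4+(450,20): tip candidates
t=lambda u,v:((u)/4+540,v/4+340); s=lambda u,v:(u/4+450,v/4+20)
for a,b in(((620,185),(190,345)),((650,255),(190,345)),((635,220),(190,345)),((700,255),(225,310)),((720,250),(190,345))): print(a,b,two(t(*a),s(*b)))
a,b=cv2.imread("pics/top0.png"),cv2.imread("pics/scene0.png")
i=cv2.resize(b[270:400,430:600],(520,400))
cv2.imwrite("pics/g.png",i)
# silhouette now in scene, dark mask bottom
c=capture("scene"); g=c.max(axis=2)<70; g=g[150:232,320:420]
ys,xs=np.where(g); print("lowest dark px",[(x+320,y+150) for y,x in sorted(zip(ys,xs))[-8:]])
E
```

```text
(0, 0, 0) [array([514.7, 328.3]), array([326. , 496.3])]
(0, 0, 0.2) [array([539.9, 282.8]), array([327.3, 525.6])]
(0, 0, -0.05) [array([509.3, 338.1]), array([325.8, 490.3])]
(620, 185) (190, 345) (array([ 0.25159838, -0.86777988,  0.0145583 ]), np.float64(0.04438714817690193))
(650, 255) (190, 345) (array([ 0.2325392 , -0.851507  ,  0.03769952]), np.float64(0.08374157839713237))
(635, 220) (190, 345) (array([ 0.24190419, -0.86071793,  0.02508936]), np.float64(0.06432361254353369))
(700, 255) (225, 310) (array([ 0.22463254, -0.8686793 ,  0.0626585 ]), np.float64(0.06116842055945716))
(720, 250) (190, 345) (array([ 0.23375404, -0.92133836, -0.00739516]), np.float64(0.09401460900975775))
lowest dark px [(np.int64(358), np.int64(220)), (np.int64(359), np.int64(220)), (np.int64(360), np.int64(220)), (np.int64(372), np.int64(230)), (np.int64(363), np.int64(231)), (np.int64(364), np.int64(231)), (np.int64(371), np.int64(231)), (np.int64(372), np.int64(231))]
```

View pics/g.png

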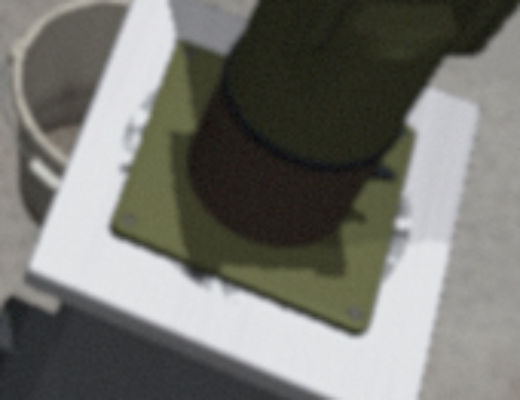

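```bash
python3 - <<'E'
from h import *
t=lambda u,v:((u-400)/4+540,v/4+340); s=lambda u,v:(u/4+450,v/4+20)
P=np.array([.2703,-.5628,.2138])
for a,b in(((610,185),(190,345)),((640,255),(190,345)),((625,220),(190,345)),((725,250),(235,310)),((640,255),(235,310))):
    X,g=two(t(*a),s(*b)); print(a,b,X.round(3),round(g,3),"rel",(X-P).round(3))
b=capture("scene");a=capture("top"); cv2.imwrite("pics/top2.png",a)
print(((proj("scene",(.4505,-.1012,.052))-[310,160])*6).round(), "dog top dot expected in e.png")
E
```

```text
(610, 185) (190, 345) [ 0.25  -0.521  0.245] 0.01 rel [-0.021  0.041  0.031]
(640, 255) (190, 345) [ 0.234 -0.524  0.249] 0.024 rel [-0.037  0.039  0.035]
(625, 220) (190, 345) [ 0.241 -0.523  0.246] 0.007 rel [-0.029  0.039  0.032]
(725, 250) (235, 310) [ 0.225 -0.567  0.253] 0.002 rel [-0.045 -0.004  0.039]
(640, 255) (235, 310) [ 0.224 -0.507  0.292] 0.005 rel [-0.046  0.055  0.078]
[344. 400.] dog top dot expected in e.png
```

```bash
python3 - <<'E'
from h import *
for q in((362,322),(366,335)):
    p=(q[0]/6+310-.4,q[1]/6+160-.4)
    for z in(.07,.085,.095,.1,.105,.11,.115,.12): print(q,z,((onz("scene",p,z)-[.4511,-.1007,.0855])*1e3).round(1))
# shut gripper dark silhouette in top view?
a=cv2.imread("pics/top2.png"); g=a.max(axis=2)<60; print("top dark",[(c.round(),s) for c,s in blobs(g,15) if 300<c[0]<420 and 230<c[1]<340])
E
```

```text
(362, 322) 0.07 [  7.6 -34.2 -15.5]
(362, 322) 0.085 [  3.3 -21.2  -0.5]
(362, 322) 0.095 [  0.4 -12.6   9.5]
(362, 322) 0.1 [-1.1 -8.2 14.5]
(362, 322) 0.105 [-2.5 -3.9 19.5]
(362, 322) 0.11 [-4.   0.4 24.5]
(362, 322) 0.115 [-5.4  4.7 29.5]
(362, 322) 0.12 [-6.8  9.1 34.5]
(366, 335) 0.07 [  2.7 -27.6 -15.5]
(366, 335) 0.085 [ -1.5 -14.7  -0.5]
(366, 335) 0.095 [-4.4 -6.1  9.5]
(366, 335) 0.1 [-5.8 -1.8 14.5]
(366, 335) 0.105 [-7.2  2.5 19.5]
(366, 335) 0.11 [-8.6  6.8 24.5]
(366, 335) 0.115 [-10.1  11.1  29.5]
(366, 335) 0.12 [-11.5  15.4  34.5]
top dark [(array([376., 261.]), array([373, 257,   7,   8,  23], dtype=int32)), (array([403., 277.]), array([401, 271,   3,  15,  26], dtype=int32))]
```

The cameras put the shut fingertips about 18 mm above the reported TCP instead of 17 mm below it, both at the start pose and here. I'll go about 37 mm deeper, in small steps with force checks.

Emit:
drive_tool(targets=[[[0,0,0,0,0,0,0.3],[0,0.02,0,0,0,0,0.3],[0,0.04,0,0,0,0,0.3],[0,0.05,0,0,0,0,0.3],[0,0.06,0,0,0,0,0.3],[0,0.068,0,0,0,0,0.3],[0,0.074,0,0,0,0,0.3],[0,0.074,0,0,0,0,0.3]]])

```text
time_s: 3.33
position: [0.4506, -0.1008, 0.0104]
ee_rot: [-0.154, -0.69, 0.69, 0.155]
contact_force: [0.8, -0.2, 0.3]
finger_gap: 0.0594
```

Emit:
drive_tool(targets=[[[0,0,0,0,0,0,1],[0,0,0,0,0,0,1],[0,0,0,0,0,0,1],[0,0,0,0,0,0,1],[0,0,0,0,0,0,1]]], squeeze=40)

```text
time_s: 3.75
position: [0.4513, -0.1009, 0.0119]
ee_rot: [-0.155, -0.69, 0.69, 0.154]
contact_force: [-0.4, -0.3, 6.4]
finger_gap: 0.0272
```

```bash
python3 -c "
from h import *
go((.4505,-.1012,.06),64.8-180)
cv2.imwrite('pics/s3.png',capture('scene'))"
```

```text
t 3.75 pos [ 0.4513 -0.1009  0.0119] jaw yaw -115.2 F [-0.4 -0.3  6.4] gap 0.0272 q [ 0.11  0.88  0.02  2.19 -0.26  0.07 -1.63]
shift mm [  0.5 -48.1   0.6] rot deg [ 0.01 -0.   -0.06]
```

Emit:
drive_tool(targets=[[[0,-0.03,0,0,0,0,1],[0,-0.07,0,0,0,0,1],[0,-0.11,0,0,0,0,1],[0,-0.115,0,0,0,0,1]]])

```text
time_s: 4.13
position: [0.4535, -0.1016, 0.1312]
ee_rot: [0.157, 0.69, -0.69, -0.151]
contact_force: [0.3, -0.5, -0.5]
finger_gap: 0.0272
```

```bash
python3 -c "
from h import *
h=bw(.09,.07);print(h,np.degrees(TH))
go((h[0],h[1],.125),np.degrees(TH)+90-180)"
```

```text
[0.62597196 0.25403613] 11.344564343590301
t 4.13 pos [ 0.4535 -0.1016  0.1312] jaw yaw -115.24 F [ 0.3 -0.5 -0.5] gap 0.0272 q [ 0.03  0.64  0.14  2.14 -0.23  0.37 -1.65]
shift mm [  -4.3    7.  -395.2] rot deg [-3.000e-02 -3.658e+01 -5.000e-01]
```

Emit:
drive_tool(targets=[[[-0.004,0.007,-0.395,0,-36.6,0,1],[-0.004,0.007,-0.395,0,-36.6,0,1],[-0.004,0.007,-0.395,0,-36.6,0,1],[-0.004,0.007,-0.395,0,-36.6,0,1],[-0.004,0.007,-0.395,0,-36.6,0,1],[-0.004,0.007,-0.395,0,-36.6,0,1],[-0.004,0.007,-0.395,0,-36.6,0,1],[-0.004,0.007,-0.395,0,-36.6,0,1]]])

```text
time_s: 4.8
position: [0.5957, 0.2012, 0.1197]
ee_rot: [0.071, -0.704, 0.704, -0.07]
contact_force: [1.0, -0.3, -1.4]
finger_gap: 0.0274
```

```bash
python3 -c "
from h import *
h=bw(.09,.07)
go((h[0],h[1],.09),np.degrees(TH)+90-180)"
```

```text
t 4.8 pos [0.5957 0.2012 0.1197] jaw yaw -78.58 F [ 1.  -0.3 -1.4] gap 0.0274 q [-0.44  0.81  0.08  1.64 -0.09  0.69 -1.69]
shift mm [-40.2  29.7 -45.8] rot deg [-0.    0.08  0.08]
```

Emit:
drive_tool(targets=[[[-0.04,0.03,-0.046,0,0,0,1],[-0.04,0.03,-0.046,0,0,0,1],[-0.04,0.03,-0.046,0,0,0,1],[-0.04,0.03,-0.046,0,0,0,1],[-0.04,0.05,-0.046,0,0,0,1],[-0.04,0.06,-0.046,0,0,0,1],[-0.04,0.06,-0.046,0,0,0,1]]])

```text
time_s: 5.38
position: [0.6236, 0.2494, 0.058]
ee_rot: [0.072, -0.703, 0.705, -0.067]
contact_force: [-0.5, -1.1, -1.1]
finger_gap: 0.0269
```

```bash
python3 - <<'E'
from h import *
h=bw(.09,.07)
go((h[0],h[1],.06),np.degrees(TH)+90-180)
for n in("top","scene"):
    im=capture(n); cv2.imwrite(f"pics/{n}4.png",im); H=cv2.cvtColor(im,cv2.COLOR_BGR2HSV)
    m=(H[...,0]>100)&(H[...,0]<122)&(H[...,1]>130)&(H[...,2]>40)
    print(n,[(c.round(1),s) for c,s in blobs(m,4) if 200<c[0]<300 and c[1]>180])
a=cv2.imread("pics/top4.png");b=cv2.imread("pics/scene4.png")
for I,n,o in((a,"top",(180,190)),(b,"scene",(210,220))):
    pass
cv2.imwrite("pics/v.png",np.hstack([cv2.resize(a[180:280,170:270],(400,400),interpolation=cv2.INTER_CUBIC),cv2.resize(b[250:350,200:300],(400,400),interpolation=cv2.INTER_CUBIC)]))
for z in(.028,.0485): print(z,[(proj("scene",(h[0],h[1],z))-[200,250])*4+[400,0]],[(proj("top",(h[0],h[1],z))-[170,180])*4])
E
```

```text
t 5.38 pos [0.6236 0.2494 0.058 ] jaw yaw -78.71 F [-0.5 -1.1 -1.1] gap 0.0269 q [-0.49  0.95  0.08  1.52 -0.11  0.68 -1.73]
shift mm [-3.3 -2.1 -4.1] rot deg [-0.14 -0.05  0.35]
top [(array([272.6, 216.8]), array([267, 211,  12,  12,  88], dtype=int32)), (array([215.5, 229.6]), array([210, 226,  12,   7,  53], dtype=int32))]
scene [(array([264.8, 259.3]), array([259, 253,  11,  12,  80], dtype=int32)), (array([250.3, 289.3]), array([248, 284,   5,  13,  41], dtype=int32))]
0.028 [array([589.17100031, 218.39486849])] [array([191.69020491, 203.4673424 ])]
0.0485 [array([585.85833385, 200.65101597])] [array([185.27483816, 196.26024655])]
```

View pics/v.png

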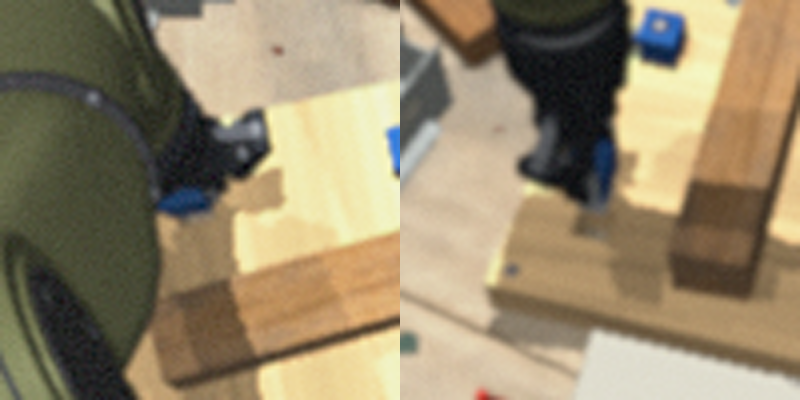

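Emit:
drive_tool(targets=[[[-0.0033,0.004,-0.004,-0.1,0,0.3,1],[-0.0033,0.008,-0.004,-0.1,0,0.3,1],[-0.0033,0.008,-0.004,-0.1,0,0.3,1],[-0.0033,0.008,-0.004,-0.1,0,0.3,1]]])

```text
time_s: 5.82
position: [0.6283, 0.2569, 0.0524]
ee_rot: [-0.069, 0.704, -0.703, 0.072]
contact_force: [0.1, 0.1, -0.5]
finger_gap: 0.0272
```

```bash
python3 -c "
from h import *
h=bw(.09,.07)
go((h[0],h[1],.035),np.degrees(TH)+90-180)"
```

```text
t 5.82 pos [0.6283 0.2569 0.0524] jaw yaw -78.59 F [ 0.1  0.1 -0.5] gap 0.0272 q [-0.5   0.96  0.08  1.51 -0.11  0.67 -1.74]
shift mm [ 3.  17.3  2.4] rot deg [ 0.1   0.07 -0.29]
```

Emit:
drive_tool(targets=[[[0.003,0.003,0.0024,0,0,0,1],[0.003,0.007,0.0024,0,0,0,1],[0.003,0.007,0.0024,0,0,0,1],[0.003,0.007,0.0024,0,0,0,1],[0.003,0.007,0.0024,0,0,0,1]]])

```text
time_s: 6.23
position: [0.6261, 0.2539, 0.0453]
ee_rot: [-0.068, 0.704, -0.703, 0.072]
contact_force: [0.6, 0.2, -0.4]
finger_gap: 0.0271
```

```bash
python3 - <<'E'
from h import *
h=bw(.09,.07)
go((h[0],h[1],.035),np.degrees(TH)+90-180)
for n in("top","scene"):
    im=capture(n); cv2.imwrite(f"pics/{n}5.png",im); H=cv2.cvtColor(im,cv2.COLOR_BGR2HSV)
    m=(H[...,0]>100)&(H[...,0]<122)&(H[...,1]>130)&(H[...,2]>40)
    print(n,[(c.round(1),s) for c,s in blobs(m,4) if 200<c[0]<300 and c[1]>180])
go(None,0)
E
```

```text
t 6.23 pos [0.6261 0.2539 0.0453] jaw yaw -78.61 F [ 0.6  0.2 -0.4] gap 0.0271 q [-0.49  0.97  0.08  1.53 -0.11  0.65 -1.73]
shift mm [ 0.1 10.3 -0.2] rot deg [ 0.1   0.05 -0.3 ]
top [(array([272.6, 216.8]), array([267, 211,  12,  12,  87], dtype=int32)), (array([214.9, 229.8]), array([209, 227,  12,   6,  48], dtype=int32))]
scene [(array([264.8, 259.2]), array([260, 253,  10,  12,  80], dtype=int32)), (array([249.5, 293.3]), array([247, 289,   5,  12,  37], dtype=int32))]
t 6.33 pos [0.6262 0.254  0.0455] jaw yaw -78.6 F [ 0.7 -0.1 -0.9] gap 0.0268 q [-0.49  0.97  0.08  1.53 -0.11  0.65 -1.73]
```

Lateral position is on target, so I descend gently and watch the force.

Emit:
drive_tool(targets=[[[0,0.004,0,0,0,0,1],[0,0.008,0,0,0,0,1],[0,0.011,0,0,0,0,1],[0,0.011,0,0,0,0,1]]])

```text
time_s: 6.67
position: [0.6253, 0.2537, 0.0332]
ee_rot: [-0.069, 0.704, -0.703, 0.071]
contact_force: [0.0, -0.3, -2.0]
finger_gap: 0.0272
```

```bash
python3 -c "
from h import *
h=bw(.09,.07)
go((h[0],h[1],.0155),np.degrees(TH)+90-180);print(sense()['ft_torque'])"
```

```text
t 6.67 pos [0.6253 0.2537 0.0332] jaw yaw -78.6 F [ 0.  -0.3 -2. ] gap 0.0272 q [-0.49  0.98  0.08  1.53 -0.11  0.63 -1.73]
shift mm [-0.6 17.7 -0.2] rot deg [ 0.08  0.06 -0.2 ]
[-0.01204023 -0.00190855  0.00368022]
```

Emit:
drive_tool(targets=[[[0,0.004,0,0,0,0,1],[0,0.008,0,0,0,0,1],[0,0.012,0,0,0,0,1],[0,0.015,0,0,0,0,1],[0,0.017,0,0,0,0,1],[0,0.017,0,0,0,0,1]]])

```text
time_s: 7.17
position: [0.6258, 0.2538, 0.0166]
ee_rot: [-0.069, 0.704, -0.703, 0.072]
contact_force: [-0.7, -0.1, -1.2]
finger_gap: 0.0275
```

```bash
python3 -c "
from h import *
h=bw(.09,.07)
go((h[0],h[1],.0155),np.degrees(TH)+90-180);print(sense()['ft_torque'])"
```

```text
t 7.17 pos [0.6258 0.2538 0.0166] jaw yaw -78.6 F [-0.7 -0.1 -1.2] gap 0.0275 q [-0.49  1.01  0.08  1.53 -0.11  0.6  -1.73]
shift mm [-0.2  1.1 -0.2] rot deg [ 0.08  0.06 -0.24]
[ 0.01041747 -0.03727789  0.0340351 ]
```

Emit:
drive_tool(targets=[[[0,0.001,0,0,0,0,1],[0,0.002,0,0,0,0,1],[0,0.003,0,0,0,0,1],[0,0.003,0,0,0,0,1]]])

```text
time_s: 7.5
position: [0.6264, 0.254, 0.016]
ee_rot: [-0.068, 0.704, -0.703, 0.072]
contact_force: [-2.7, -1.1, 8.5]
finger_gap: 0.0271
```

```bash
python3 -c "
from h import *
go(None,0)"
```

```text
t 7.5 pos [0.6264 0.254  0.016 ] jaw yaw -78.61 F [-2.7 -1.1  8.5] gap 0.0271 q [-0.49  1.01  0.08  1.53 -0.11  0.6  -1.73]
```

Emit:
drive_tool(targets=[[[0,0.002,0,0,0,0,0.4],[0,0.002,0,0,0,0,0.4],[0,0.001,0,0,0,0,0.4],[0,-0.01,0,0,0,0,0.4],[0,-0.04,0,0,0,0,0.4],[0,-0.08,0,0,0,0,0.4],[0,-0.11,0,0,0,0,0.4],[0,-0.11,0,0,0,0,0.4]]])

```text
time_s: 8.17
position: [0.6307, 0.2552, 0.1324]
ee_rot: [-0.064, 0.706, -0.701, 0.077]
contact_force: [0.8, 0.5, -0.3]
finger_gap: 0.0509
```

```bash
python3 - <<'E'
from h import *
im=capture("scene"); cv2.imwrite("pics/scene6.png",im); H=cv2.cvtColor(im,cv2.COLOR_BGR2HSV)
m=(H[...,0]>100)&(H[...,0]<122)&(H[...,1]>130)&(H[...,2]>40)
print([(c.round(1),s) for c,s in blobs(m,4) if 200<c[0]<300 and c[1]>180])
print("exp head ctr",proj("scene",(*bw(.09,.07),.042)),"setdog",proj("scene",(*bw(.091,-.07),.042)))
go((.468,-.296,.12),-19.3)
E
```

```text
[(array([264.8, 259.2]), array([260, 253,  10,  12,  80], dtype=int32)), (array([247.3, 302.4]), array([242, 296,  11,  13,  95], dtype=int32))]
exp head ctr [246.72926666 301.58049398] setdog [264.42286156 258.61010329]
t 8.22 pos [0.6289 0.2547 0.1294] jaw yaw -78.62 F [ 0.4 -0.3  0.1] gap 0.051 q [-0.5   0.85  0.1   1.49 -0.1   0.79 -1.74]
shift mm [266.5   3.8 508.2] rot deg [ -0.25 -59.32  -0.85]
```

```bash
python3 - <<'E'
from h import *
go((.44,0,.13),-50)
E
```

```text
t 8.22 pos [0.6289 0.2547 0.1294] jaw yaw -78.62 F [ 0.4 -0.3  0.1] gap 0.051 q [-0.5   0.85  0.1   1.49 -0.1   0.79 -1.74]
shift mm [235.4  -4.7 212.4] rot deg [-1.000e-02 -2.862e+01 -8.600e-01]
```

Emit:
drive_tool(targets=[[[0.235,-0.004,0.212,0,-28.6,-0.8,0.18],[0.235,-0.004,0.212,0,-28.6,-0.8,0.18],[0.235,-0.004,0.212,0,-28.6,-0.8,0.18],[0.235,-0.004,0.212,0,-28.6,-0.8,0.18],[0.235,-0.004,0.212,0,-28.6,-0.8,0.18],[0.235,-0.004,0.212,0,-28.6,-0.8,0.18],[0.235,-0.004,0.212,0,-28.6,-0.8,0.18],[0.235,-0.004,0.212,0,-28.6,-0.8,0.18]]])

```text
time_s: 8.88
position: [0.4325, -0.0046, 0.1266]
ee_rot: [0.246, -0.665, 0.665, -0.236]
contact_force: [0.4, -0.8, 0.2]
finger_gap: 0.07
```

```bash
python3 - <<'E'
from h import *
go((.468,-.296,.10),-19.3)
E
```

```text
t 8.88 pos [ 0.4325 -0.0046  0.1266] jaw yaw -50.21 F [ 0.4 -0.8  0.2] gap 0.07 q [-0.05  0.62 -0.07  2.2   0.14  0.33 -1.12]
shift mm [158.8  27.8 246.7] rot deg [  0.42 -30.91   0.7 ]
```

Emit:
drive_tool(targets=[[[0.159,0.028,0.247,0.4,-30.9,0.7,0.18],[0.159,0.028,0.247,0.4,-30.9,0.7,0.18],[0.159,0.028,0.247,0.4,-30.9,0.7,0.18],[0.159,0.028,0.247,0.4,-30.9,0.7,0.18],[0.159,0.028,0.247,0.4,-30.9,0.7,0.18],[0.159,0.028,0.247,0.4,-30.9,0.7,0.18],[0.159,0.028,0.247,0.4,-30.9,0.7,0.18],[0.159,0.028,0.247,0.4,-30.9,0.7,0.18]]])

```text
time_s: 9.55
position: [0.472, -0.303, 0.0982]
ee_rot: [0.406, -0.577, 0.581, -0.407]
contact_force: [-0.2, -0.5, -0.1]
finger_gap: 0.0703
```

```bash
python3 - <<'E'
from h import *
go((.468,-.296,.05),-19.3)
E
```

```text
t 9.55 pos [ 0.472  -0.303   0.0982] jaw yaw -19.85 F [-0.2 -0.5 -0.1] gap 0.0703 q [ 0.68  0.79 -0.33  1.86  0.45  0.56 -0.29]
shift mm [-5.3 48.1 -6.4] rot deg [-0.3  -0.55  0.11]
```

Emit:
drive_tool(targets=[[[-0.005,0.02,-0.006,-0.3,-0.5,0,0.18],[-0.005,0.05,-0.006,-0.3,-0.5,0,0.18],[-0.005,0.07,-0.006,-0.3,-0.5,0,0.18],[-0.005,0.08,-0.006,-0.3,-0.5,0,0.18],[-0.005,0.09,-0.006,-0.3,-0.5,0,0.18],[-0.005,0.1,-0.006,-0.3,-0.5,0,0.18],[-0.005,0.107,-0.006,-0.3,-0.5,0,0.18],[-0.005,0.107,-0.006,-0.3,-0.5,0,0.18]]])

```text
time_s: 10.22
position: [0.4701, -0.2848, -0.0085]
ee_rot: [-0.412, 0.576, -0.573, 0.413]
contact_force: [-0.3, -0.3, 0.4]
finger_gap: 0.0702
```

```bash
python3 - <<'E'
from h import *
go((.468,-.296,-.015),-19.3)
E
```

```text
t 10.22 pos [ 0.4701 -0.2848 -0.0085] jaw yaw -18.59 F [-0.3 -0.3  0.4] gap 0.0702 q [ 0.59  0.95 -0.21  1.92  0.54  0.33 -0.38]
shift mm [11.3  6.5  1.6] rot deg [ 0.15  0.71 -0.24]
```

Emit:
drive_tool(targets=[[[0.011,0.003,0.0015,0,0.7,0,0.18],[0.011,0.006,0.0015,0,0.7,0,0.18],[0.011,0.006,0.0015,0,0.7,0,0.18],[0.011,0.006,0.0015,0,0.7,0,1],[0.011,0.006,0.0015,0,0.7,0,1],[0.011,0.006,0.0015,0,0.7,0,1],[0.011,0.006,0.0015,0,0.7,0,1],[0.011,0.006,0.0015,0,0.7,0,1]]], squeeze=60)

```text
time_s: 10.88
position: [0.4689, -0.296, -0.0129]
ee_rot: [-0.408, 0.578, -0.576, 0.41]
contact_force: [-1.3, -0.4, 6.0]
finger_gap: 0.0428
```

```bash
python3 - <<'E'
from h import *
go((.468,-.296,-.015),-19.3)
E
```

```text
t 10.88 pos [ 0.4689 -0.296  -0.0129] jaw yaw -19.28 F [-1.3 -0.4  6. ] gap 0.0428 q [ 0.61  0.96 -0.21  1.91  0.55  0.33 -0.37]
shift mm [ 0.3  2.1 -0.9] rot deg [ 0.01  0.02 -0.23]
```

Emit:
drive_tool(targets=[[[0,-0.03,0,0,0,0,1],[0,-0.07,0,0,0,0,1],[0,-0.11,0,0,0,0,1],[0,-0.14,0,0,0,0,1],[0,-0.14,0,0,0,0,1]]])

```text
time_s: 11.3
position: [0.4719, -0.2979, 0.132]
ee_rot: [0.406, -0.575, 0.579, -0.412]
contact_force: [0.7, 0.1, -1.8]
finger_gap: 0.043
```

```bash
python3 - <<'E'
from h import *
c,s=np.cos(TH),np.sin(TH); R=np.array([[c,-s],[s,c]])
tb=lambda X:R.T@(X[:2]-B)
L,Rr=[tb(onz("top",T(p),.073)) for p in((87,283),(437,183))]; d=(L-Rr)/np.linalg.norm(L-Rr); n=np.array([d[1],-d[0]])
print("top far edge",L,Rr,np.linalg.norm(L-Rr),"yaw deg",np.degrees(np.arctan2(-d[0],d[1])),"ctr",(L+Rr)/2-n*.025)
L,Rr=[tb(onz("scene",S(p),.073)) for p in((160,462),(217,253))]; L2,R2=[tb(onz("scene",S(p),.073)) for p in((215,470),(273,263))]
print("scene",L,Rr,L2,R2,"ctr",(L+Rr+L2+R2)/4)
go((.42,0,.13),-50)
E
```

```text
top far edge [0.02595779 0.10086272] [ 0.04041529 -0.11386613] 0.21521499700134544 yaw deg 3.8518612257714007 ctr [ 0.00824301 -0.00818113]
scene [0.0191063 0.1069546] [ 0.03908806 -0.11011285] [-0.02556354  0.10251975] [-0.01179872 -0.11227107] ctr [ 0.00520803 -0.0032274 ]
t 11.3 pos [ 0.4719 -0.2979  0.132 ] jaw yaw -19.31 F [ 0.7  0.1 -1.8] gap 0.043 q [ 0.71  0.73 -0.38  1.85  0.43  0.63 -0.27]
shift mm [-264.     1.5 -147.5] rot deg [-0.45 30.69 -0.31]
```

```bash
python3 - <<'E'
from h import *
go((*bw(-.125,-.0055),.10),np.degrees(TH)-90)
E
```

```text
t 11.3 pos [ 0.4719 -0.2979  0.132 ] jaw yaw -19.31 F [ 0.7  0.1 -1.8] gap 0.043 q [ 0.71  0.73 -0.38  1.85  0.43  0.63 -0.27]
shift mm [-397.2   31.6 -183.9] rot deg [-0.37 59.34 -0.43]
```

Emit:
drive_tool(targets=[[[-0.397,0.03,-0.184,0,59.3,0,1],[-0.397,0.03,-0.184,0,59.3,0,1],[-0.397,0.03,-0.184,0,59.3,0,1],[-0.397,0.03,-0.184,0,59.3,0,1],[-0.397,0.03,-0.184,0,59.3,0,1],[-0.397,0.03,-0.184,0,59.3,0,1],[-0.397,0.03,-0.184,0,59.3,0,1],[-0.397,0.03,-0.184,0,59.3,0,1]]])

```text
time_s: 11.97
position: [0.4351, 0.0362, 0.1044]
ee_rot: [-0.081, 0.704, -0.701, 0.08]
contact_force: [0.7, 0.1, -1.3]
finger_gap: 0.0431
```

```bash
python3 - <<'E'
from h import *
go((*bw(-.125,-.0055),.07),np.degrees(TH)-90)
E
```

```text
t 11.97 pos [0.4351 0.0362 0.1044] jaw yaw -76.95 F [ 0.7  0.1 -1.3] gap 0.0431 q [-0.19  0.67  0.01  2.22 -0.05  0.25 -1.48]
shift mm [-18.   34.8 -99.9] rot deg [0.21 1.71 0.  ]
```

Emit:
drive_tool(targets=[[[-0.018,0.02,-0.1,0,1.7,0,1],[-0.018,0.03,-0.1,0,1.7,0,1],[-0.018,0.034,-0.1,0,1.7,0,1],[-0.018,0.034,-0.1,0,1.7,0,1],[-0.018,0.034,-0.1,0,1.7,0,1],[-0.018,0.034,-0.1,0,1.7,0,1]]])

```text
time_s: 12.47
position: [0.4299, 0.135, 0.0712]
ee_rot: [-0.072, 0.705, -0.702, 0.072]
contact_force: [1.0, -0.7, -1.4]
finger_gap: 0.043
```

```bash
python3 - <<'E'
from h import *
go((*bw(-.125,-.0055),.03),np.degrees(TH)-90)
E
```

```text
t 12.47 pos [0.4299 0.135  0.0712] jaw yaw -78.33 F [ 1.  -0.7 -1.4] gap 0.043 q [-0.43  0.75  0.03  2.2  -0.14  0.19 -1.63]
shift mm [-0.7 41.2 -2.5] rot deg [0.18 0.33 0.03]
```

Emit:
drive_tool(targets=[[[0,0.02,0,0.1,0.2,0,1],[0,0.04,0,0.1,0.2,0,1],[0,0.05,0,0.1,0.2,0,1],[0,0.05,0,0.1,0.2,0,1],[0,0.05,0,0.1,0.2,0,1]]])

```text
time_s: 12.88
position: [0.4303, 0.135, 0.0215]
ee_rot: [-0.07, 0.704, -0.703, 0.07]
contact_force: [0.5, 0.1, -1.1]
finger_gap: 0.0436
```

```bash
python3 - <<'E'
from h import *
go((*bw(-.125,-.0055),.0151),np.degrees(TH)-90)
b=capture("scene");a=capture("top");cv2.imwrite("pics/s7.png",b)
cv2.imwrite("pics/w.png",np.hstack([cv2.resize(a[190:340,190:340],(400,400),interpolation=cv2.INTER_CUBIC),cv2.resize(b[225:375,230:380],(400,400),interpolation=cv2.INTER_CUBIC)]))
E
```

```text
t 12.88 pos [0.4303 0.135  0.0215] jaw yaw -78.61 F [ 0.5  0.1 -1.1] gap 0.0436 q [-0.41  0.86  0.01  2.22 -0.15  0.07 -1.63]
shift mm [-0.3  6.4 -2.7] rot deg [0.11 0.04 0.01]
```

View pics/w.png

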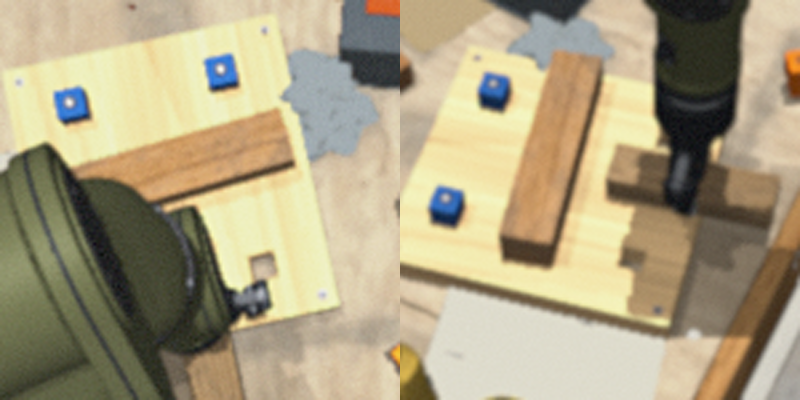

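The scene half of the picture shows both dog heads level at (493,91) and (447,205), the rail clear of the leg at (690,185), and the leg middle near (552,152). Next I lay the rail on the board.

Emit:
drive_tool(targets=[[[0,0.003,-0.0025,0.1,0,0,1],[0,0.005,-0.0025,0.1,0,0,1],[0,0.006,-0.0025,0.1,0,0,1],[0,0.006,-0.0025,0.1,0,0,1],[0,0.006,-0.0025,0.1,0,0,1]]])

```text
time_s: 13.4
position: [0.4299, 0.1388, 0.0155]
ee_rot: [-0.071, 0.704, -0.703, 0.071]
contact_force: [-0.5, -0.6, -1.8]
finger_gap: 0.0432
```

```bash
python3 - <<'E'
from h import *
go((*bw(-.105,-.0055),.0151),np.degrees(TH)-90);print(sense()["ft_torque"])
E
```

```text
t 13.4 pos [0.4299 0.1388 0.0155] jaw yaw -78.49 F [-0.5 -0.6 -1.8] gap 0.0432 q [-0.42  0.87  0.01  2.22 -0.15  0.05 -1.63]
shift mm [-19.9   0.4   1.2] rot deg [ 0.05  0.17 -0.05]
[ 0.01904769 -0.01838584 -0.00846573]
```

Emit:
drive_tool(targets=[[[-0.004,0,0.001,0,0.1,0,1],[-0.008,0,0.001,0,0.1,0,1],[-0.012,0,0.001,0,0.1,0,1],[-0.016,0,0.001,0,0.1,0,1],[-0.016,0.001,0.001,0,0.1,0,1],[-0.016,0.0015,0.001,0,0.1,0,1]]])

```text
time_s: 13.9
position: [0.4479, 0.1415, 0.015]
ee_rot: [-0.068, 0.704, -0.703, 0.072]
contact_force: [-0.3, -0.6, 18.1]
finger_gap: 0.0429
```

```bash
python3 - <<'E'
from h import *
go((*bw(-.098,-.0055),.0151),np.degrees(TH)-90);print(sense()["ft_torque"],sense()["joint_pos"][5])
E
```

```text
t 13.9 pos [0.4479 0.1415 0.015 ] jaw yaw -78.62 F [-0.3 -0.6 18.1] gap 0.0429 q [-0.41  0.87  0.02  2.17 -0.15  0.09 -1.63]
shift mm [-8.7 -0.1  0.2] rot deg [ 0.07  0.04 -0.3 ]
[-0.10525149 -0.06063887  0.03091371] 0.09178234957535908
```

Emit:
drive_tool(targets=[[[0,-0.0012,0,0,0,0,1],[-0.003,-0.0012,0,0,0,0,1],[-0.006,-0.0012,0,0,0,0,1],[-0.009,-0.0012,0,0,0,0,1],[-0.009,-0.0012,0,0,0,0,1]]])

```text
time_s: 14.32
position: [0.4552, 0.1429, 0.0151]
ee_rot: [-0.07, 0.704, -0.703, 0.071]
contact_force: [-0.6, -1.0, 0.3]
finger_gap: 0.0431
```

```bash
cat >> h.py <<'E'
def st(x=-.053,y=-.0055,z=.0151):
    go((*bw(x,y),z),np.degrees(TH)-90); s=sense(); c,n=np.cos(TH),np.sin(TH); R=np.array([[c,-n],[n,c]])
    print("board xy",(R.T@(s["position"][:2]-B)).round(4),"F board",(R.T@s["contact_force"][:2]).round(1),"T",s["ft_torque"].round(2))
E
python3 -c "
from h import *
st()"
```

```text
t 14.32 pos [0.4552 0.1429 0.0151] jaw yaw -78.61 F [-0.6 -1.   0.3] gap 0.0431 q [-0.41  0.88  0.02  2.15 -0.15  0.12 -1.63]
shift mm [-46.3   0.1   0.1] rot deg [ 0.05  0.05 -0.08]
board xy [-0.0993 -0.0054] F board [-0.8 -0.9] T [-0.04 -0.03 -0.02]
```

Emit:
drive_tool(targets=[[[-0.004,0,0,0,0,0,1],[-0.008,0,0,0,0,0,1],[-0.012,0,0,0,0,0,1],[-0.016,0,0,0,0,0,1],[-0.02,0,0,0,0,0,1],[-0.024,0,0,0,0,0,1],[-0.028,0,0,0,0,0,1],[-0.032,0,0,0,0,0,1]]])

```text
time_s: 14.98
position: [0.4866, 0.1491, 0.0151]
ee_rot: [-0.07, 0.704, -0.703, 0.071]
contact_force: [-3.2, -0.8, 0.3]
finger_gap: 0.0429
```

```bash
python3 -c "
from h import *
st()"
```

```text
t 14.98 pos [0.4866 0.1491 0.0151] jaw yaw -78.61 F [-3.2 -0.8  0.3] gap 0.0429 q [-0.41  0.89  0.04  2.05 -0.14  0.2  -1.62]
shift mm [-14.3   0.    0.1] rot deg [ 0.04  0.04 -0.06]
board xy [-0.0673 -0.0054] F board [-3.3 -0.2] T [-0.07  0.47 -0.06]
```

Emit:
drive_tool(targets=[[[-0.002,0,0,0,0,0,1],[-0.004,0,0,0,0,0,1],[-0.006,0,0,0,0,0,1],[-0.008,0,0,0,0,0,1],[-0.009,0,0,0,0,0,1],[-0.01,0,0,0,0,0,1],[-0.011,0,0,0,0,0,1],[-0.012,0,0,0,0,0,1]]])

```text
time_s: 15.65
position: [0.4977, 0.1514, 0.0152]
ee_rot: [-0.07, 0.704, -0.703, 0.07]
contact_force: [-1.8, -0.2, 0.1]
finger_gap: 0.0432
```

```bash
python3 -c "
from h import *
st()"
```

```text
t 15.65 pos [0.4977 0.1514 0.0152] jaw yaw -78.59 F [-1.8 -0.2  0.1] gap 0.0432 q [-0.41  0.89  0.04  2.02 -0.14  0.23 -1.62]
shift mm [-3.   0.1  0.1] rot deg [ 0.05  0.06 -0.04]
board xy [-0.056  -0.0054] F board [-1.8  0.1] T [-0.06  0.38  0.02]
```

Emit:
drive_tool(targets=[[[-0.0005,0,0,0,0,0,1],[-0.001,0,0,0,0,0,1],[-0.0015,0,0,0,0,0,1],[-0.002,0,0,0,0,0,1],[-0.0025,0,0,0,0,0,1],[-0.0025,0,0,0,0,0,1]]])

```text
time_s: 16.15
position: [0.5004, 0.152, 0.0152]
ee_rot: [-0.07, 0.704, -0.703, 0.071]
contact_force: [-1.6, -0.8, -0.2]
finger_gap: 0.0432
```

```bash
python3 -c "
from h import *
st()"
```

```text
t 16.15 pos [0.5004 0.152  0.0152] jaw yaw -78.59 F [-1.6 -0.8 -0.2] gap 0.0432 q [-0.41  0.89  0.04  2.01 -0.14  0.24 -1.62]
shift mm [-0.2  0.1  0.2] rot deg [ 0.05  0.06 -0.07]
board xy [-0.0532 -0.0053] F board [-1.7 -0.5] T [-0.04  0.35  0.02]
```

Emit:
drive_tool(targets=[[[-0.0005,0,0,0,0,0,1],[-0.001,0,0,0,0,0,1],[-0.0015,0,0,0,0,0,1],[-0.0015,0,0,0,0,0,1]]])

```text
time_s: 16.48
position: [0.5019, 0.1523, 0.0152]
ee_rot: [-0.07, 0.704, -0.703, 0.071]
contact_force: [-2.7, -0.6, -1.0]
finger_gap: 0.0428
```

```bash
python3 - <<'E'
from h import *
st()
b=capture("scene");cv2.imwrite("pics/s8.png",b);a=capture("top");cv2.imwrite("pics/t8.png",a)
cv2.imwrite("pics/x.png",np.hstack([cv2.resize(a[190:340,190:340],(400,400),interpolation=cv2.INTER_CUBIC),cv2.resize(b[240:340,230:330],(400,400),interpolation=cv2.INTER_CUBIC)]))
E
```

```text
t 16.48 pos [0.5019 0.1523 0.0152] jaw yaw -78.6 F [-2.7 -0.6 -1. ] gap 0.0428 q [-0.41  0.89  0.04  2.01 -0.14  0.24 -1.62]
shift mm [1.3 0.1 0.2] rot deg [ 0.05  0.06 -0.07]
board xy [-0.0517 -0.0053] F board [-2.8 -0. ] T [-0.11  0.38  0.02]
```

View pics/x.png

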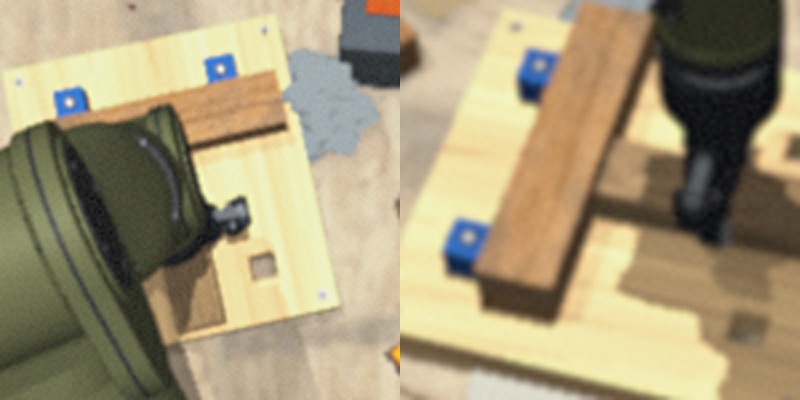

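The picture shows the leg nearly on both dogs, which are at (538,70) and (467,245) in the scene half. The rail end butts near its middle at (598,190). I'll check the leg ends numerically and ease on.

Emit:
drive_tool(targets=[[[-0.0005,0,0,0,0,0,1],[-0.001,0,0,0,0,0,1],[-0.001,0,0,0,0,0,1]]])

```text
time_s: 16.83
position: [0.5023, 0.1524, 0.0152]
ee_rot: [-0.07, 0.704, -0.703, 0.07]
contact_force: [-2.1, -0.3, 0.1]
finger_gap: 0.0433
```

```bash
python3 - <<'E'
from h import *
st()
c,s=np.cos(TH),np.sin(TH); R=np.array([[c,-s],[s,c]])
sp=lambda u,v:((u-400+.5)/4-.5+230,(v+.5)/4-.5+240); tp=lambda u,v:((u+.5)/2.667-.5+190,(v+.5)/2.667-.5+190)
for n,p in(("scene",sp(480,275)),("scene",sp(558,292)),("top",tp(274,72)),("top",tp(290,123))): print(n,(R.T@(onz(n,p,.073)[:2]-B)).round(4))
E
```

```text
t 16.83 pos [0.5023 0.1524 0.0152] jaw yaw -78.59 F [-2.1 -0.3  0.1] gap 0.0433 q [-0.41  0.9   0.04  2.   -0.14  0.24 -1.62]
shift mm [1.7 0.1 0.2] rot deg [ 0.05  0.06 -0.01]
board xy [-0.0513 -0.0053] F board [-2.1  0.1] T [-0.05  0.49 -0.03]
scene [0.0667 0.1045]
scene [0.0174 0.1035]
top [ 0.074  -0.1174]
top [ 0.0251 -0.1217]
```

Emit:
drive_tool(targets=[[[-0.0005,0,0,0,0,0,1],[-0.001,0,0,0,0,0,1],[-0.0015,0,0,0,0,0,1],[-0.0015,0,0,0,0,0,1],[-0.0015,0,0,0,0,0,1]]])

```text
time_s: 17.25
position: [0.5025, 0.1526, 0.0152]
ee_rot: [-0.071, 0.704, -0.703, 0.07]
contact_force: [-5.7, -1.2, 1.8]
finger_gap: 0.043
```

```bash
python3 -c "
from h import *
st()"
```

```text
t 17.25 pos [0.5025 0.1526 0.0152] jaw yaw -78.58 F [-5.7 -1.2  1.8] gap 0.043 q [-0.41  0.9   0.04  2.   -0.14  0.25 -1.62]
shift mm [2.  0.1 0.3] rot deg [0.05 0.08 0.12]
board xy [-0.051  -0.0052] F board [-5.8 -0.1] T [-0.12  0.89 -0.06]
```

Emit:
drive_tool(targets=[[[-0.0005,0,0,0,0,0,1],[-0.001,0,0,0,0,0,1],[-0.001,0,0,0,0,0,1],[-0.001,0,0,0,0,0,1]]])

```text
time_s: 17.58
position: [0.5025, 0.1526, 0.0152]
ee_rot: [-0.072, 0.704, -0.703, 0.069]
contact_force: [-8.1, -0.4, 4.1]
finger_gap: 0.0429
```

```bash
python3 -c "
from h import *
st()"
```

```text
t 17.58 pos [0.5025 0.1526 0.0152] jaw yaw -78.57 F [-8.1 -0.4  4.1] gap 0.0429 q [-0.41  0.9   0.04  2.   -0.14  0.25 -1.62]
shift mm [2.  0.1 0.4] rot deg [0.05 0.08 0.22]
board xy [-0.051  -0.0051] F board [-8.   1.2] T [-0.11  1.11  0.01]
```

Emit:
drive_tool(targets=[[[-0.0007,0,0,0,0,0,1],[-0.0014,0,0,0,0,0,1],[-0.002,-0.0001,0,0,0,0,1],[-0.002,-0.0001,0,0,0,0,1],[-0.002,-0.0001,0,0,0,0,1],[-0.002,-0.0001,0,0,0,0,1],[-0.002,-0.0001,0,0,0,0,1]]])

```text
time_s: 18.17
position: [0.5025, 0.1526, 0.0152]
ee_rot: [-0.073, 0.704, -0.704, 0.068]
contact_force: [-10.6, -1.3, 6.3]
finger_gap: 0.0432
```

```bash
python3 - <<'E'
from h import *
st()
v=[]
for i in range(4):
    b=capture("scene"); a=capture("top"); v.append(sense()["contact_force"])
print(np.array(v).round(1).tolist())
cv2.imwrite("pics/s9.png",b);cv2.imwrite("pics/t9.png",a)
# leg far face vs dogs: dog blue centroids, and wood/blue gap along board x through each dog at top view
c,s=np.cos(TH),np.sin(TH); R=np.array([[c,-s],[s,c]])
for n,im in(("scene",b),("top",a)):
    H=cv2.cvtColor(im,cv2.COLOR_BGR2HSV); m=(H[...,0]>100)&(H[...,0]<122)&(H[...,1]>130)&(H[...,2]>40)
    for p,st_ in blobs(m,20):
        if 200<p[0]<300 and 200<p[1]<320: print(n,p.round(1),st_[4],(R.T@(onz(n,p,.056)[:2]-B)).round(4))
for y in(.07,-.07): # value profile along board x at z=.056..  near dog top edge / leg top far edge
    print([(round(x*1e3),im_h) for x in np.arange(.06,.1,.004) for im_h in [cv2.cvtColor(a,cv2.COLOR_BGR2HSV)[tuple(np.round(proj("top",(*bw(x,y),.06))).astype(int)[::-1])].tolist()]])
E
```

```text
t 18.17 pos [0.5025 0.1526 0.0152] jaw yaw -78.56 F [-10.6  -1.3   6.3] gap 0.0432 q [-0.41  0.9   0.04  2.   -0.13  0.26 -1.62]
shift mm [1.9 0.1 0.4] rot deg [0.05 0.1  0.44]
board xy [-0.0511 -0.0051] F board [-10.6   0.8] T [-0.19  1.65 -0.05]
[[-10.1, -1.0, 6.0], [-11.1, -0.8, 6.7], [-10.0, -1.2, 7.4], [-10.5, -2.3, 7.2]]
scene [262.4 258.8] 38 [ 0.0915 -0.0582]
scene [244.8 301.4] 50 [0.0903 0.0789]
top [272.1 214.7] 55 [ 0.0938 -0.0701]
top [216.  227.2] 62 [0.0927 0.0689]
[(60, [35, 79, 84]), (64, [33, 89, 80]), (68, [29, 71, 75]), (72, [15, 106, 166]), (76, [15, 119, 178]), (80, [127, 45, 171]), (84, [109, 101, 176]), (88, [105, 8, 193]), (92, [135, 2, 216]), (96, [113, 60, 186]), (100, [108, 172, 211])]
[(60, [16, 115, 208]), (64, [16, 118, 198]), (68, [15, 117, 201]), (72, [15, 118, 205]), (76, [15, 115, 207]), (80, [8, 59, 185]), (84, [109, 133, 182]), (88, [113, 24, 169]), (92, [22, 12, 242]), (96, [110, 126, 192]), (100, [106, 189, 214])]
```

Emit:
drive_tool(targets=[[[-0.0006,-0.0001,0,0,0,0,1],[-0.0012,-0.0003,0,0,0,0,1],[-0.0012,-0.0003,0,0,0,0,1],[-0.0012,-0.0003,0,0,0,0,1],[-0.0012,-0.0003,0,0,0,0,1],[-0.0012,-0.0003,0,0,0,0,1],[-0.0012,-0.0003,0,0,0,0,1]]])

```text
time_s: 19.15
position: [0.5026, 0.1529, 0.0153]
ee_rot: [-0.074, 0.704, -0.704, 0.067]
contact_force: [-11.5, 0.2, 6.8]
finger_gap: 0.0432
```

```bash
python3 - <<'E'
from h import *
st(); v=[]
for i in range(8): capture("scene"); v.append(sense()["contact_force"])
v=np.array(v);print(v.mean(0),v.std(0)); st()
E
```

```text
t 19.15 pos [0.5026 0.1529 0.0153] jaw yaw -78.54 F [-11.5   0.2   6.8] gap 0.0432 q [-0.41  0.9   0.04  1.99 -0.13  0.26 -1.62]
shift mm [2.1 0.2 0.6] rot deg [0.06 0.11 0.55]
board xy [-0.0509 -0.0049] F board [-11.2   2.5] T [-0.13  1.89 -0.02]
[-11.54305273  -0.84506271   6.19817192] [0.33016181 0.52401142 0.52329696]
t 19.55 pos [0.5026 0.1529 0.0153] jaw yaw -78.54 F [-11.1  -0.4   6.5] gap 0.0433 q [-0.41  0.9   0.04  1.99 -0.13  0.26 -1.62]
shift mm [2.2 0.3 0.6] rot deg [0.06 0.11 0.54]
board xy [-0.0508 -0.0049] F board [-10.9   1.8] T [-0.12  1.91  0.04]
```

Emit:
drive_tool(targets=[[[-0.0002,-0.0003,0,0,0,0.2,1],[-0.0004,-0.0006,0,0,0,0.4,1],[-0.0005,-0.0006,0,0,0,0.5,1],[-0.0005,-0.0006,0,0,0,0.5,1],[-0.0005,-0.0006,0,0,0,0.5,1],[-0.0005,-0.0006,0,0,0,0.5,1]]])

```text
time_s: 20.05
position: [0.5029, 0.153, 0.0153]
ee_rot: [-0.071, 0.704, -0.703, 0.07]
contact_force: [-10.8, 0.1, 1.6]
finger_gap: 0.0429
```

```bash
python3 - <<'E'
from h import *
st(); v=[]
for i in range(8): capture("scene"); v.append(sense()["contact_force"])
v=np.array(v);print(v.mean(0),v.std(0)); st()
E
```

```text
t 20.05 pos [0.5029 0.153  0.0153] jaw yaw -78.54 F [-10.8   0.1   1.6] gap 0.0429 q [-0.41  0.9   0.04  2.   -0.14  0.25 -1.62]
shift mm [2.4 0.2 0.6] rot deg [0.05 0.11 0.09]
board xy [-0.0506 -0.0049] F board [-10.6   2.3] T [-0.14  1.97 -0.12]
[-10.08898012  -0.23598233   0.809944  ] [0.47836756 0.56247511 0.4461216 ]
t 20.45 pos [0.5029 0.153  0.0153] jaw yaw -78.55 F [-9.6 -0.8  0.4] gap 0.0429 q [-0.41  0.9   0.04  2.   -0.14  0.25 -1.62]
shift mm [2.4 0.2 0.6] rot deg [0.05 0.11 0.09]
board xy [-0.0506 -0.0049] F board [-9.6  1.1] T [-0.09  1.92  0.  ]
```

Emit:
drive_tool(targets=[[[-0.0006,0,0,0,0,0,1],[-0.0012,0,0,0,0,0.1,1],[-0.0017,0,0,0,0,0.1,1],[-0.0017,0,0,0,0,0.1,1],[-0.0017,0,0,0,0,0.1,1],[-0.0017,0,0,0,0,0.1,1],[-0.0017,0,0,0,0,0.1,1],[-0.0017,0,0,0,0,0.1,1]]])

```text
time_s: 21.12
position: [0.5029, 0.1529, 0.0153]
ee_rot: [-0.072, 0.704, -0.703, 0.07]
contact_force: [-12.1, -0.6, 3.0]
finger_gap: 0.0434
```

```bash
python3 - <<'E'
from h import *
st(); v=[]
for i in range(20): capture("scene"); v.append(sense()["contact_force"])
v=np.array(v);print(v[:10].mean(0),v[10:].mean(0)); st()
E
```

```text
t 21.12 pos [0.5029 0.1529 0.0153] jaw yaw -78.54 F [-12.1  -0.6   3. ] gap 0.0434 q [-0.41  0.9   0.04  2.   -0.14  0.25 -1.62]
shift mm [2.4 0.2 0.6] rot deg [0.05 0.11 0.17]
board xy [-0.0506 -0.0049] F board [-12.    1.8] T [-0.15  2.36 -0.09]
[-12.83203469  -0.66143562   3.15691863] [-12.83057532  -0.81974233   2.89577096]
t 22.12 pos [0.5029 0.1529 0.0152] jaw yaw -78.54 F [-12.9  -0.5   2.4] gap 0.0428 q [-0.41  0.9   0.04  2.   -0.14  0.25 -1.62]
shift mm [2.4 0.1 0.6] rot deg [0.05 0.11 0.17]
board xy [-0.0506 -0.0049] F board [-12.7   2. ] T [-0.11  2.42 -0.08]
```

```bash
python3 -c "
from h import *
finish_job(); st()"
```

```text
the job is handed in; nothing more can be done
the job is handed in; nothing more can be done
```

The job is handed in at about 22 s. The loose dog is home and let go, and the leg is back against both dogs. The arm still holds the rail flat on the board against the leg's middle.

**Last checks**
- **Push:** the wrist force along the board was steady at about 12.7 N for the last second. I estimate about 12 N reaches the leg after rail friction. The downward load was only a few newtons.
- **Dog:** it stopped at the expected depth with about 8 N on it. In the scene view its head sits level with the set dog's, each within a pixel of where it should be.
- **Leg:** in the top view its far edge meets both dog heads at the same board x, and the arm stopped moving forward while the force rose.
- **Rail:** by the arm's readings the rail is within 0.2° of square to the board. It meets the leg within about 2 mm of the leg's measured middle, and the middle itself was only measured to about ±4 mm.
- **Glue, tin and tape measure:** the arm never went near them, but I did not re-measure them at the end.

**What disagreed**
- **Fingertip height:** the cameras showed the fingertips about 35 mm higher than the reported tool position and `tips_ahead` imply. My first grasp therefore closed above the dog without moving it. I corrected for this and gripped it on the second try.
- **Stop position:** the arm stopped about 2.5 mm further along the board than I had calculated. That is within the combined camera and grip error, and it leaves the leg on the dogs.

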